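# Fold up a parts tray around a clamp

## Robot

A 6-joint arm with a two-finger parallel gripper is mounted at the origin on the work surface. World frame = base frame: x ahead of the robot, y to its left, z up, the work surface at z = 0. Lengths are in mm, angles in degrees, forces in N, time in s.
With the tool pointing down it reaches from about 300 to 850 mm from the base axis. Payload 4.2 kg.
Tool frame: the origin (TCP) lies midway between the tips of the shut fingers; the grasp point (between the pads) lies 19 mm behind it; z points along the fingers, y is the line along which they close (so a half turn about z gives the same grasp; the last joint's range is limited). The gripper opens to 91 mm and grips with 3 to 60 N. Pads are 32 mm wide; open, the fingers measure 118 mm over their backs; the gripper's body (76 mm by 178 mm) begins 60 mm behind the grasp point.
Start: joints at [-71.448, 18.312, 89.639, -0, 72.044, -1.146], TCP at [193.817, -541.367, 213.976] pointing down, gripper open.
Joint ranges: [-177.97, 177.97], [-48.28, 115.42], [12.27, 149.76], [-77.06, 257.06], [2.81, 150.46], [-146.56, 146.56]. Speed limits (degrees/s): [147.25, 147.25, 180, 180, 180, 180].

## Interface

Orientations are given as [roll, pitch, yaw] about the fixed x, y, z axes, in that order (R = Rz(yaw) Ry(pitch) Rx(roll)).
In Python, from workcell import state, grab_frame, camera_model, workorder gives the robot as it stands.
- The arm moves only by the tool carry_out, never from a script. Its argument "commands" is a list of rows, each a list of 7 numbers: the turn, a rotation vector about the tool's x, y, z in degrees, then the shift along the tool's x, y, z in mm, then the opening, from -1 (shut) to 1 (fully open). In form: [[ax, ay, az, dx, dy, dz, hand], ...]. A call has 1 to 20 rows; each row is the pose to reach, as a shift and turn from the pose commanded when the call began, along the tool's axes at that moment; what a row does not reach only later rows make up. A row lasts 1/10 s, in which the tool goes at most 50 mm and 8.59 degrees, less where a joint would pass 70% of its speed; a pose out of reach is approached as far as the arm can. A call with a gripper value outside its range is refused whole. The fingers move at their own pace and stop on an object; "force" is the grip in N (left out, the last holds). Time passes only in rows, so rows that repeat a pose let the fingers close. It gives the time, the measured TCP pose, the force, the opening and the grip force at its end, in the units of the state.
- state(): the state, without advancing time (a new reading comes with each control period).
- grab_frame(name): name is "side" or "top"; returns the picture (400x640x3 uint8, red, green, blue); there is no depth.
- camera_model(name): a dict with "fx", "fy", "cx", "cy" (pixels), "origin" and "rotation" of the camera in the world. Camera axes: x right, y up, looking along -z (the intrinsics and any distortion apply to the point x, -y, -z); pixel columns grow to the right and rows downward; lengths in mm; the calibration is good to about 2 mm. A picture is of the moment at which its call begins. camera_model takes no time and is no camera call.
- workorder.job_done(): hands the job in; it is judged then, once.
The state is a dict: "time_s": time; "qpos": joint angles; "qvel": joint speeds; "effort": joint torques, N m; "ee_pos": TCP position; "ee_rot": TCP orientation; "force": force on the tool from outside, world axes, zero at the start; "torque": the same for the moment, N m; "gripper_width": finger opening in mm; "gripper_force": force on a finger pad.
Only numpy, scipy, OpenCV 4.12 (cv2) and the standard library are available. Lean on these libraries where they do the work, as an engineer would, in place of code of your own. Each camera call takes 0.05 s, during which the arm holds its last target. There are 200 camera calls.

## Task

The grey folding tray lies unfolded on its packing stand with a steel clamp on its floor. Fold up all four walls until each stands fully upright, so that the clamp ends up boxed in, still lying flat on the tray's floor. Leave everything else on the table where it is, and let go of the tray at the end.

Things in the scene. Friction and masses are not known exactly. Their poses are not given: they have to be found in the camera images.
- tray: the tray's floor, 100 mm (x) by 140 mm (y), 6 mm grey plastic, top face 42 mm above the table, fixed on a dark steel stand (block 80 x 120 mm, foot 150 x 190 x 6 mm). Origin: on the table under the floor's centre; x away from the robot, y left when unturned. Walls are hinged along the edges of the floor's top face: 50 mm from the centre in x (far, near), 70 mm in y (left, right)
- near_wall (a joint): hinge of the wall on the tray's -x edge, rad: 0 = folded out level with the floor, 1.571 = upright, at its stop. Stiff (0.12 N m): stays where left. Grey plastic wall 152 mm along the hinge, 50 mm high, 6 mm thick (outside the hinge plane: underneath when flat), with a tab 36 mm wide amid its free edge, reaching 80 mm from the hinge
- near_tab (a point): middle of the near wall's tab, 67 mm from the hinge line, at mid thickness. Its x points from the hinge to the free edge, y along the hinge, z out of the inner face (up when flat). The tab's two side edges lie 18 mm either way along y
- far_wall (a joint): hinge of the wall on the tray's +x edge, rad: 0 = folded out level with the floor, 1.571 = upright, at its stop. Stiff (0.12 N m): stays where left. Grey plastic wall 152 mm along the hinge, 50 mm high, 6 mm thick (outside the hinge plane: underneath when flat), with a tab 36 mm wide amid its free edge, reaching 80 mm from the hinge
- far_tab (a point): middle of the far wall's tab, 67 mm from the hinge line, at mid thickness. Its x points from the hinge to the free edge, y along the hinge, z out of the inner face (up when flat). The tab's two side edges lie 18 mm either way along y
- left_wall (a joint): hinge of the wall on the tray's +y edge, rad: 0 = folded out level with the floor, 1.571 = upright, at its stop. Stiff (0.12 N m): stays where left. Grey plastic wall 100 mm along the hinge, 50 mm high, 6 mm thick (outside the hinge plane: underneath when flat), with a tab 36 mm wide amid its free edge, reaching 80 mm from the hinge
- left_tab (a point): middle of the left wall's tab, 67 mm from the hinge line, at mid thickness. Its x points from the hinge to the free edge, y along the hinge, z out of the inner face (up when flat). The tab's two side edges lie 18 mm either way along y
- right_wall (a joint): hinge of the wall on the tray's -y edge, rad: 0 = folded out level with the floor, 1.571 = upright, at its stop. Stiff (0.12 N m): stays where left. Grey plastic wall 100 mm along the hinge, 50 mm high, 6 mm thick (outside the hinge plane: underneath when flat), with a tab 36 mm wide amid its free edge, reaching 80 mm from the hinge
- right_tab (a point): middle of the right wall's tab, 67 mm from the hinge line, at mid thickness. Its x points from the hinge to the free edge, y along the hinge, z out of the inner face (up when flat). The tab's two side edges lie 18 mm either way along y
- packed_clamp: steel band clamp to be packed: ring 54 mm across, 22 mm high, with a bolt lug that reaches to 39 mm from the centre at one side; standing on the tray's floor. Origin: centre of the ring's underside
- loose_clamp: small steel band clamp, 38 mm across and 18 mm high, lying on the table in the empty corner between the far and left walls. Bystander. Origin: centre of its underside
- bush: plain solid brass cylinder 32 mm across, 30 mm high, standing on the table in the empty corner between the near and right walls. Bystander. Origin: centre of its underside
- spare_clamp: larger steel band clamp, 72 mm across and 24 mm high, on the table well to the left. Bystander. Origin: centre of its underside
- hose_coupler: aluminium coupler, a 40 mm cylinder 50 mm high with a 54 mm collar, standing on the table well to the left. Bystander. Origin: centre of its underside
- wrench: steel wrench lying on the table to the right. Bystander. Origin: underside
- screwdriver: screwdriver lying on the table to the right, near the robot. Bystander. Origin: underside
- oil_can: grey can 56 mm across, 120 mm high, standing on the table to the right. Bystander. Origin: centre of its underside

How it is judged (in metres and radians):
At the end, for the whole second after the job is handed in: All four walls are within about 6 degrees of upright (joints above 1.47 rad) and still; the clamp lies flat (within 0.2 rad) and at rest on the tray's floor inside the walls (origin within 45 mm in x and 65 mm in y of the floor's centre) (value of joint each of near_wall, far_wall, left_wall, right_wall above 1.47 rad and velocity of joint each of near_wall, far_wall, left_wall, right_wall below 0.05 rad/s and x of packed_clamp in the frame of tray between -0.045 and 0.045 m and y of packed_clamp in the frame of tray between -0.065 and 0.065 m and z of packed_clamp in the frame of tray between 0.036 and 0.052 m and angle between packed_clamp's own z axis and vertical below 0.2 rad and linear speed of packed_clamp below 0.02 m/s); the robot touches nothing.
It fails at once if another thing on the table is moved more than 30 mm (distance of any of loose_clamp, bush, spare_clamp, hose_coupler, wrench, screwdriver, oil_can from where it was at the start of the episode above 0.03 m).
It also fails if it takes over 54 s, if anything falls off the work surface, if the arm or the gripper's body presses on something with over 40 N, if the wrist force passes 120 N, or if a joint passes its speed limit or range.

## Working session

There is one attempt and no reset: what is moved stays moved. The work goes in short steps, Python scripts to look and compute and a tool call to move; the robot and the scene stay as the last step left them, time stands still between calls to the robot, and variables do not carry over. Pictures are saved under pics/ and viewed, at most 10 in all, crops included, and the job is handed in when it is done.

Besides the shell and the picture viewer there is one more tool, called after ">>>" as name([rows], argument=value, ...), one row to a line, values as JSON. carry_out: Moves the arm, as the interface text tells. Its arguments: {"type":"object","properties":{"commands":{"type":"array"},"force":{"type":"number"}},"required":["commands"]}

```bash
mkdir -p pics; ls
python3 - <<'E'
from workcell import state, grab_frame, camera_model
import cv2
for n in("top","side"):
    cv2.imwrite(f"pics/{n}0.png",cv2.cvtColor(grab_frame(n),cv2.COLOR_RGB2BGR)); print(n,camera_model(n))
print(state())
E
```

```text
pics
top {'fx': 375.43709965512977, 'fy': 375.43709965512977, 'cx': 326.6072166028335, 'cy': 198.22480210647348, 'origin': array([ 406.16646426,  -23.73002081, 1075.68797309]), 'rotation': array([  5.38523127,   0.24086349, -89.62564117])}
side {'fx': 396.5598209831268, 'fy': 396.5598209831268, 'cx': 320.2607038216932, 'cy': 202.77891312592865, 'origin': array([310.98050491, 820.85420897, 863.08465199]), 'rotation': array([  46.97006179,   -0.76735458, -166.99566823])}
{'time_s': 0.1, 'qpos': array([-7.14483024e+01,  1.83475236e+01,  8.96965390e+01, -1.61024570e-03,
        7.20439322e+01, -1.14622147e+00]), 'qvel': array([-0.01324116, -0.02782388, -0.14782347, -0.00881487,  0.06688317,
       -0.06631772]), 'effort': array([ 2.56081930e-04, -4.13333023e+01, -2.32508987e+01,  7.29574542e-02,
        4.22286883e-02, -5.30374916e-05]), 'ee_pos': array([ 193.66323453, -540.95038712,  213.22840287]), 'ee_rot': array([-1.79911992e+02, -2.29501854e-04,  1.96984165e+01]), 'force': array([-0.24550421,  0.01793921, -0.21880282]), 'torque': array([ 0.02730575,  0.01120153, -0.02715258]), 'gripper_force': 0.0, 'gripper_width': 90.84191995855394}
```

View pics/top0.png

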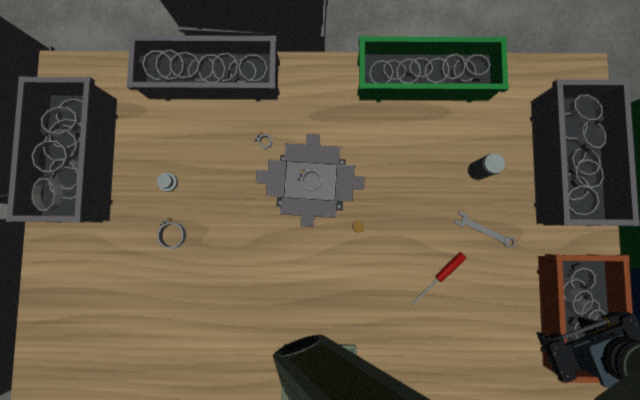

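View pics/side0.png

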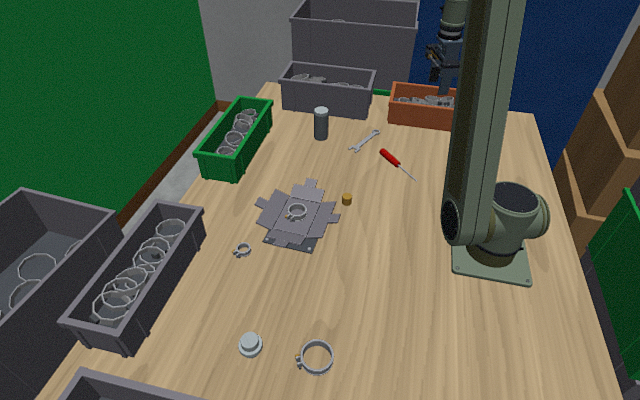

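The top view shows the tray centred near (311,180), with tabs at about (313,137), (307,224), (260,177) and (361,183), so it's slightly turned. The side view shows the tray around (297,215). I'll measure it and zoom in.

```bash
cat > h.py <<'E'
import numpy as np, cv2
from scipy.spatial.transform import Rotation as R
from workcell import state, grab_frame, camera_model
def ray(n,px):
    c=camera_model(n); d=np.array([(px[0]-c['cx'])/c['fx'],-(px[1]-c['cy'])/c['fy'],-1.])
    return c['origin'],R.from_euler('xyz',c['rotation'],degrees=True).apply(d)
def onplane(n,px,z):
    o,d=ray(n,px); return o+d*(z-o[2])/d[2]
def proj(n,p):
    c=camera_model(n); q=R.from_euler('xyz',c['rotation'],degrees=True).inv().apply(np.array(p)-c['origin'])
    return np.array([c['cx']-c['fx']*q[0]/q[2],c['cy']+c['fy']*q[1]/q[2]])
def shot(n,f,box,s):
    x0,y0,x1,y1=box
    im=cv2.cvtColor(grab_frame(n),cv2.COLOR_RGB2BGR)
    c=cv2.resize(im[y0:y1,x0:x1],None,fx=s,fy=s,interpolation=cv2.INTER_CUBIC); return im,c
E
python3 - <<'E'
from h import *
im,a=shot("top","",(245,125,375,240),4.5)
im2,b=shot("side","",(235,165,365,265),4.5)
h=min(len(a),len(b))
cv2.imwrite("pics/z1.png",cv2.resize(a,(585,517))); cv2.imwrite("pics/z2.png",b)
hsv=cv2.cvtColor(im,cv2.COLOR_BGR2HSV)
m=((hsv[...,1]<70)).astype(np.uint8); m[:, :245]=0; m[:,375:]=0; m[:125]=0; m[240:]=0
n,l,st,ce=cv2.connectedComponentsWithStats(m)
for i in range(1,n):
    if st[i,4]>30: print(st[i],ce[i],onplane("top",ce[i],42))
i=1+np.argmax(st[1:,4]); mm=(l==i).astype(np.uint8)
c=max(cv2.findContours(mm,cv2.RETR_EXTERNAL,cv2.CHAIN_APPROX_NONE)[0],key=cv2.contourArea)
ap=cv2.approxPolyDP(c,2,True)[:,0]
for p in ap: print(p,onplane("top",p,42).round(0)[:2])
E
```

```text
[255 133  18  16 141] [263.67375887 140.40425532] [665.58835752 159.05080095  42.        ]
[ 256  134  109   93 5822] [310.12126417 180.19357609] [553.62210197  27.38858395  42.        ]
[317 134] [685.   9.]
[307 134] [685.  38.]
[305 144] [656.  43.]
[286 143] [659.  96.]
[285 154] [627.  98.]
[281 155] [624. 110.]
[279 160] [610. 115.]
[270 159] [613. 140.]
[266 171] [579. 151.]
[257 169] [584. 176.]
[256 182] [548. 178.]
[267 184] [542. 147.]
[266 195] [512. 149.]
[277 197] [506. 119.]
[280 213] [462. 109.]
[299 214] [459.  57.]
[300 225] [429.  54.]
[312 226] [427.  21.]
[313 217] [451.  18.]
[316 215] [457.  10.]
[334 217] [452. -39.]
[335 211] [468. -42.]
[342 209] [474. -61.]
[343 200] [499. -64.]
[352 200] [499. -89.]
[353 189] [530. -92.]
[363 189] [ 530. -119.]
[364 178] [ 561. -122.]
[354 176] [566. -94.]
[354 165] [597. -95.]
[347 165] [597. -75.]
[344 159] [614. -67.]
[339 158] [617. -53.]
[339 147] [648. -53.]
[319 145] [653.   4.]
```

View pics/z1.png

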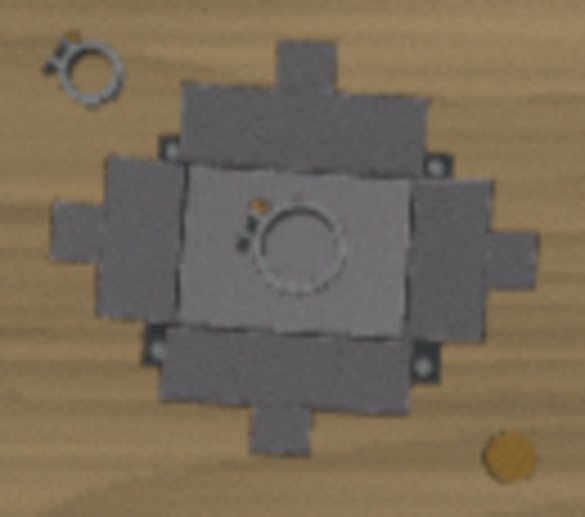

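View pics/z2.png

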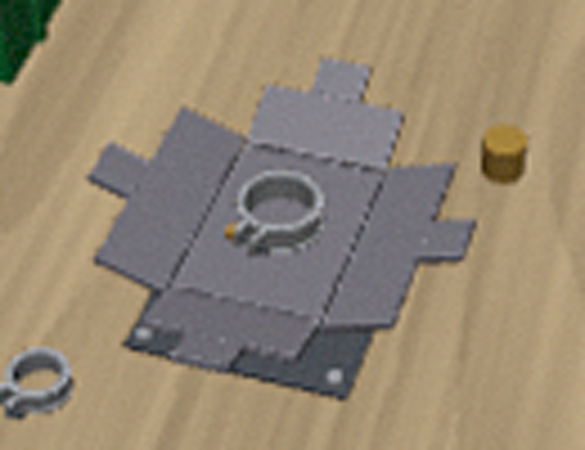

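Run:
```python
from h import *
def tri(a,b):
    o1,d1=ray("top",a);o2,d2=ray("side",b)
    s=np.linalg.lstsq(np.c_[d1,-d2],o2-o1,rcond=None)[0]
    p,q=o1+d1*s[0],o2+d2*s[1]; return ((p+q)/2).round(1),np.linalg.norm(p-q).round(1)
T=lambda x,y:(245+x*130/585,125+y*115/517)
S=lambda x,y:(235+x/4.5,165+y/4.5)
print("L",tri(T(51,231),S(205,361)));print("R",tri(T(538,262),S(345,63)))
print("N",tri(T(280,455),S(472,240)));print("F",tri(T(306,41),S(100,162)))
cs=[onplane("top",T(*p),42) for p in((190,166),(411,181),(403,335),(181,325))]
cs=np.array(cs)[:,:2]; print(cs.round(1), cs.mean(0))
fl,fr,nr,nl=cs
for v in(fl-fr,nl-nr,): print(np.degrees(np.arctan2(-v[0],v[1])),np.linalg.norm(v))
for v in(fl-nl,fr-nr): print(np.degrees(np.arctan2(v[1],v[0])),np.linalg.norm(v))
c=cs.mean(0)
for n,p in (("bush",T(511,457)),("lc",T(92,74))): print(n,onplane("top",p,20))
print("clamp",onplane("top",T(300,247),62))
```

```text
L (array([558.5, 172.1,  67. ]), np.float64(2.4))
R (array([ 544.6, -122. ,   59.2]), np.float64(2.1))
N (array([425.2,  32.8,  62.7]), np.float64(0.9))
F (array([677.9,  19.6,  62.4]), np.float64(2.0))
[[604.7  91.9]
 [596.1 -45.3]
 [500.1 -40.7]
 [505.5  95.8]] [551.5935206   25.41983507]
-3.6070034842797822 137.42330180936042
-2.2401359676381496 136.6469498746124
-2.257306553207414 99.31741856482661
-2.6977154682287963 96.0423710460152
bush [ 426.15492096 -108.72683687   20.        ]
lc [668.05150335 157.79160944  20.        ]
clamp [551.48584437  22.19495985  62.        ]
```

The walls sit at about 15°, the tray centre is near (551.5, 25.4) and its yaw is about -2.8°. I'll grip each tab by its side edges and swing it round the hinge, starting with the right wall.

>>> carry_out([
  [0,0,-67.5,473.5,-281.6,64,0.3],
  [0,0,-67.5,473.5,-281.6,64,0.3],
  [0,0,-67.5,473.5,-281.6,64,0.3],
  [0,0,-67.5,473.5,-281.6,64,0.3],
  [0,0,-67.5,473.5,-281.6,64,0.3],
  [0,0,-67.5,473.5,-281.6,64,0.3],
  [0,0,-67.5,473.5,-281.6,64,0.3],
  [0,0,-67.5,473.5,-281.6,64,0.3],
  [0,0,-67.5,473.5,-281.6,64,0.3],
  [0,0,-67.5,473.5,-281.6,64,0.3],
  [0,0,-67.5,473.5,-281.6,64,0.3],
  [0,0,-67.5,473.5,-281.6,64,0.3],
  [0,0,-67.5,473.5,-281.6,64,0.3],
  [0,0,-67.5,473.5,-281.6,64,0.3],
  [0,0,-67.5,473.5,-281.6,64,0.3],
  [0,0,-67.5,473.5,-281.6,64,0.3],
], force=12)

```text
time_s: 1.8
ee_pos: [544.1, -117.9, 150.3]
ee_rot: [180.0, 0.0, 87.1]
force: [-0.2, -0.8, -0.6]
gripper_width: 59.0
gripper_force: 0.0
```

Run:
```python
import numpy as np
r=74;d=12
def tcp(p,t):
    p,t=np.radians([p,t]); return np.array([r*np.cos(p)+3*np.sin(p)-d*np.sin(t), r*np.sin(p)-3*np.cos(p)-d*np.cos(t)])
a=tcp(15,0)
for p in range(20,96,5):
    t=(p-15)*.6; print(p,t,(tcp(p,t)-a).round(1))
```

```text
20 3.0 [-2.3  6.3]
25 6.0 [-5.2 12.4]
30 9.0 [-8.5 18.3]
35 12.0 [-12.4  24. ]
40 15.0 [-16.7  29.4]
45 18.0 [-21.5  34.5]
50 21.0 [-26.7  39.3]
55 24.0 [-32.2  43.7]
60 27.0 [-38.1  47.6]
65 30.0 [-44.3  51.2]
70 33.0 [-50.7  54.2]
75 36.0 [-57.3  56.7]
80 39.0 [-64.   58.8]
85 42.0 [-70.8  60.3]
90 45.0 [-77.7  61.3]
95 48.0 [-84.6  61.7]
```

>>> carry_out([
  [0,0,0,0,0,50,0.3],
  [0,0,0,0,0,90,0.3],
  [0,0,0,0,0,104,0.3],
  [0,0,0,0,0,104,0.3],
  [0,0,0,0,0,104,-1],
  [0,0,0,0,0,104,-1],
  [0,0,0,0,0,104,-1],
  [0,0,0,0,0,104,-1],
  [0,0,0,0,0,104,-1],
  [0,0,0,0,0,104,-1],
], force=12)

```text
time_s: 2.8
ee_pos: [545.3, -117.2, 46.7]
ee_rot: [179.9, 0.1, 87.2]
force: [0.3, -2.8, 2.9]
gripper_width: 35.6
gripper_force: 12.0
```

Run:
```python
from h import *
_,a=shot("top","",(265,120,395,215),3); _,b=shot("side","",(235,140,365,235),3)
cv2.imwrite("pics/g1.png",np.hstack([a,b]))
```

```text
(no output)
```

View pics/g1.png

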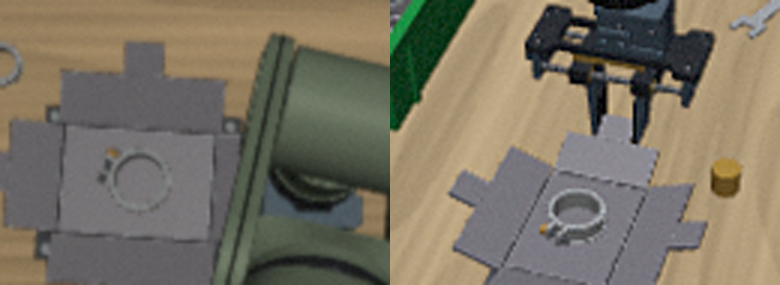

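The right tab is gripped: the width reads 35.6 mm and the side view shows the fingers straddling it at about (618,130). Now I'll swing it up.

>>> carry_out([
  [0,3,0,2.3,0,-6.3,-1],
  [0,6,0,5.2,0,-12.4,-1],
  [0,9,0,8.5,0,-18.3,-1],
  [0,12,0,12.4,0,-24,-1],
  [0,15,0,16.7,0,-29.4,-1],
  [0,18,0,21.5,0,-34.5,-1],
  [0,21,0,26.7,0,-39.3,-1],
  [0,24,0,32.2,0,-43.7,-1],
  [0,27,0,38.1,0,-47.6,-1],
  [0,30,0,44.3,0,-51.2,-1],
  [0,33,0,50.7,0,-54.2,-1],
  [0,36,0,57.3,0,-56.7,-1],
  [0,39,0,64,0,-58.8,-1],
  [0,42,0,70.8,0,-60.3,-1],
  [0,45,0,77.7,0,-61.3,-1],
  [0,47,0,83,0,-61.6,-1],
  [0,47,0,83,0,-61.6,-1],
  [0,47,0,83,0,-61.6,-1],
])

```text
time_s: 4.7
ee_pos: [549.8, -36.3, 106.2]
ee_rot: [179.8, -46.7, 87.2]
force: [-0.7, -8.8, -0.4]
gripper_width: 35.7
gripper_force: 12.0
```

>>> carry_out([
  [0,0,0,0,0,0,0.3],
  [0,0,0,0,0,0,0.3],
  [0,0,0,0,0,0,0.3],
  [0,0,0,0,0,-40,0.3],
  [0,0,0,0,0,-70,0.3],
  [0,-10,0,0,0,-70,0.3],
  [0,-47,0,73.1,0,-68.2,0.3],
  [0,-47,0,73.1,0,-68.2,0.3],
  [0,-47,0,210.5,0,79.1,0.3],
  [0,-47,0,210.5,0,79.1,0.3],
  [0,-47,0,210.5,0,79.1,0.3],
  [0,-47,0,210.5,0,79.1,0.3],
  [0,-47,0,210.5,0,79.1,0.3],
  [0,-47,0,210.5,0,79.1,0.3],
  [0,-47,0,210.5,0,79.1,0.3],
  [0,-47,0,175.7,0,111.6,0.3],
  [0,-47,0,175.7,0,111.6,0.3],
])

```text
time_s: 6.4
ee_pos: [554.6, 164.2, 155.0]
ee_rot: [-179.3, 0.2, 87.0]
force: [-1.1, -1.3, -0.2]
gripper_width: 59.3
gripper_force: 0.0
```

Run:
```python
from h import *
print(state()['ee_pos'],state()['ee_rot'])
_,a=shot("top","",(245,120,375,240),3); _,b=shot("side","",(235,145,365,265),3)
cv2.imwrite("pics/g2.png",np.hstack([a,b]))
```

```text
[554.63739606 164.17632595 154.98087846] [-179.3333692     0.24393067   87.03123013]
```

View pics/g2.png

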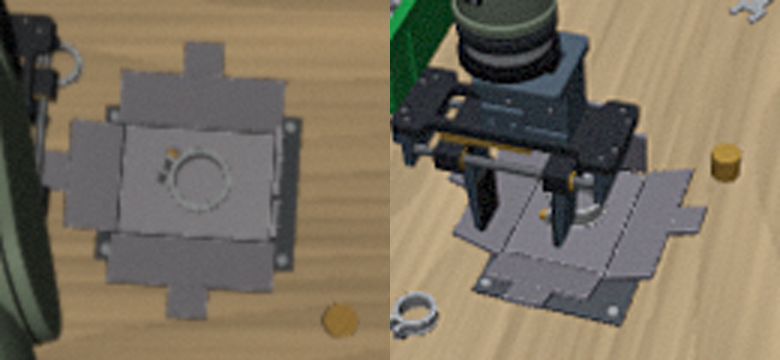

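The right wall is upright (a thin line at x≈277 in the top crop) and the clamp is undisturbed. Next I'll descend on the left tab and grip it.

>>> carry_out([
  [0,0,0,0,0,30,0.3],
  [0,0,0,0,0,75,0.3],
  [0,0,0,0,0,112,0.3],
  [0,0,0,0,0,112,0.3],
  [0,0,0,0,0,112,-1],
  [0,0,0,0,0,112,-1],
  [0,0,0,0,0,112,-1],
  [0,0,0,0,0,112,-1],
  [0,0,0,0,0,112,-1],
])

```text
time_s: 7.4
ee_pos: [561.5, 168.0, 50.0]
ee_rot: [179.6, -0.1, 87.2]
force: [5.7, 1.3, 2.5]
gripper_width: 36.1
gripper_force: 12.0
```

>>> carry_out([
  [0,-3,0,-2.3,2,-6.3,-1],
  [0,-6,0,-5.2,2,-12.4,-1],
  [0,-9,0,-8.5,2,-18.3,-1],
  [0,-12,0,-12.4,2,-24,-1],
  [0,-15,0,-16.7,2,-29.4,-1],
  [0,-18,0,-21.5,2,-34.5,-1],
  [0,-21,0,-26.7,2,-39.3,-1],
  [0,-24,0,-32.2,2,-43.7,-1],
  [0,-27,0,-38.1,2,-47.6,-1],
  [0,-30,0,-44.3,2,-51.2,-1],
  [0,-33,0,-50.7,2,-54.2,-1],
  [0,-36,0,-57.3,2,-56.7,-1],
  [0,-39,0,-64,2,-58.8,-1],
  [0,-42,0,-70.8,2,-60.3,-1],
  [0,-45,0,-77.7,2,-61.3,-1],
  [0,-47,0,-83,2,-61.6,-1],
  [0,-47,0,-83,2,-61.6,-1],
  [0,-47,0,-83,2,-61.6,-1],
])

```text
time_s: 9.2
ee_pos: [557.2, 87.9, 108.7]
ee_rot: [179.9, 46.6, 87.2]
force: [0.6, 10.2, -0.1]
gripper_width: 35.5
gripper_force: 12.0
```

>>> carry_out([
  [0,0,0,0,0,0,0.3],
  [0,0,0,0,0,0,0.3],
  [0,0,0,0,0,0,0.3],
  [0,0,0,0,0,-40,0.3],
  [0,0,0,0,0,-70,0.3],
  [0,10,0,0,0,-70,0.3],
  [0,47,0,-73.1,0,-68.2,0.3],
  [0,47,0,-73.1,0,-68.2,0.3],
  [0,47,0,-73.1,0,-68.2,0.3],
  [0,47,0,-73.1,0,-68.2,0.3],
  [0,47,0,-73.1,0,-68.2,0.3],
  [0,47,0,-73.1,0,-68.2,0.3],
])

```text
time_s: 10.4
ee_pos: [555.9, 81.7, 210.1]
ee_rot: [-180.0, 0.0, 86.9]
force: [-0.1, 0.6, -0.9]
gripper_width: 59.0
gripper_force: 0.0
```

>>> carry_out([
  [0,0,90,-59.3,120.3,0,0.3],
  [0,0,90,-59.3,120.3,0,0.3],
  [0,0,90,-59.3,120.3,0,0.3],
  [0,0,90,-59.3,120.3,0,0.3],
  [0,0,90,-59.3,120.3,0,0.3],
  [0,0,90,-59.3,120.3,0,0.3],
  [0,0,90,-59.3,120.3,0,0.3],
  [0,0,90,-59.3,120.3,0,0.3],
  [0,0,90,-59.3,120.3,0,0.3],
  [0,0,90,-59.3,120.3,0,0.3],
  [0,0,90,-59.3,120.3,50,0.3],
  [0,0,90,-59.3,120.3,90,0.3],
  [0,0,90,-59.3,120.3,90,0.3],
])

```text
time_s: 11.7
ee_pos: [669.0, 20.3, 112.5]
ee_rot: [179.9, 0.9, -2.7]
force: [-1.1, 0.6, -1.3]
gripper_width: 59.2
gripper_force: 0.0
```

>>> carry_out([
  [0,0,0,0,0,0,0.3],
  [0,0,0,0,0,0,0.3],
  [0,0,0,0,0,40,0.3],
  [0,0,0,0,0,73,0.3],
  [0,0,0,0,0,73,0.3],
  [0,0,0,0,0,73,0.3],
])

```text
time_s: 12.3
ee_pos: [675.2, 19.4, 48.6]
ee_rot: [180.0, -0.2, -2.8]
force: [0.7, 0.6, 0.5]
gripper_width: 59.9
gripper_force: 0.0
```

Settled. I'll grip the far tab and swing it up.

>>> carry_out([
  [0,0,0,0,0,1,-1],
  [0,0,0,0,0,1,-1],
  [0,0,0,0,0,1,-1],
  [0,0,0,0,0,1,-1],
  [0,0,0,0,0,1,-1],
  [0,0,0,0,0,1,-1],
], force=12)

```text
time_s: 12.9
ee_pos: [675.1, 20.8, 46.7]
ee_rot: [-179.9, -0.2, -2.8]
force: [1.2, 4.6, 1.7]
gripper_width: 35.4
gripper_force: 12.0
```

>>> carry_out([
  [0,-3,0,-2.3,0,-6.3,-1],
  [0,-6,0,-5.2,0,-12.4,-1],
  [0,-9,0,-8.5,0,-18.3,-1],
  [0,-12,0,-12.4,0,-24,-1],
  [0,-15,0,-16.7,0,-29.4,-1],
  [0,-18,0,-21.5,0,-34.5,-1],
  [0,-21,0,-26.7,0,-39.3,-1],
  [0,-24,0,-32.2,0,-43.7,-1],
  [0,-27,0,-38.1,0,-47.6,-1],
  [0,-30,0,-44.3,0,-51.2,-1],
  [0,-33,0,-50.7,0,-54.2,-1],
  [0,-36,0,-57.3,0,-56.7,-1],
  [0,-39,0,-64,0,-58.8,-1],
  [0,-42,0,-70.8,0,-60.3,-1],
  [0,-45,0,-77.7,0,-61.3,-1],
  [0,-47,0,-83,0,-61.6,-1],
  [0,-47,0,-83,0,-61.6,-1],
  [0,-47,0,-83,0,-61.6,-1],
])

```text
time_s: 14.7
ee_pos: [593.8, 25.3, 106.0]
ee_rot: [-179.7, 46.5, -2.6]
force: [10.3, 6.8, -0.3]
gripper_width: 35.6
gripper_force: 12.0
```

>>> carry_out([
  [0,0,0,0,0,0,0.3],
  [0,0,0,0,0,0,0.3],
  [0,0,0,0,0,0,0.3],
  [0,0,0,0,0,-40,0.3],
  [0,0,0,0,0,-70,0.3],
  [0,10,0,0,0,-70,0.3],
  [0,47,0,-73.1,0,-68.2,0.3],
  [0,47,0,-73.1,0,-68.2,0.3],
  [0,47,0,-73.1,0,-68.2,0.3],
  [0,47,0,-73.1,0,-68.2,0.3],
  [0,47,0,-73.1,0,-68.2,0.3],
  [0,47,0,-73.1,0,-68.2,0.3],
])

```text
time_s: 15.9
ee_pos: [588.2, 23.2, 208.7]
ee_rot: [180.0, -0.0, -2.8]
force: [-0.3, -0.4, -0.4]
gripper_width: 59.4
gripper_force: 0.0
```

>>> carry_out([
  [0,0,0,-161.5,0,0,0.3],
  [0,0,0,-161.5,0,0,0.3],
  [0,0,0,-161.5,0,0,0.3],
  [0,0,0,-161.5,0,0,0.3],
  [0,0,0,-161.5,0,0,0.3],
  [0,0,0,-161.5,0,40,0.3],
  [0,0,0,-161.5,0,80,0.3],
  [0,0,0,-161.5,0,90,0.3],
  [0,0,0,-161.5,0,90,0.3],
])

```text
time_s: 16.8
ee_pos: [430.4, 31.2, 115.9]
ee_rot: [180.0, 0.2, -2.8]
force: [-0.8, -0.4, -0.1]
gripper_width: 59.4
gripper_force: 0.0
```

Run:
```python
from h import *
print(state()['ee_pos'],state()['ee_rot'])
_,a=shot("top","",(245,120,375,240),3); _,b=shot("side","",(235,145,365,265),3)
cv2.imwrite("pics/g3.png",np.hstack([a,b]))
```

```text
[430.40864773  31.18000967 115.85040881] [179.96984354   0.20089742  -2.81222364]
```

View pics/g3.png

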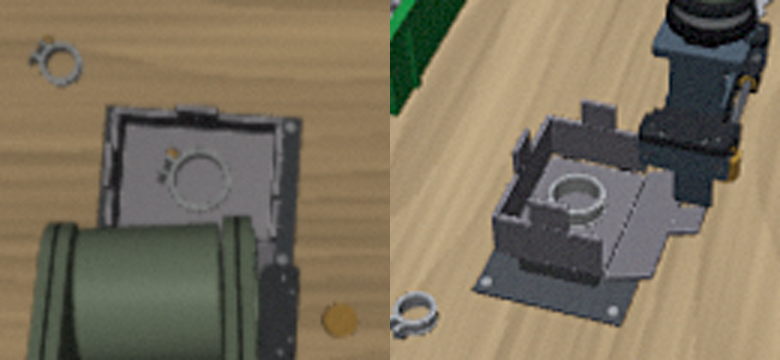

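The left, right and far walls stand upright and the clamp is in place. The near wall is last.

>>> carry_out([
  [0,0,0,0,0,40,0.3],
  [0,0,0,0,0,70,0.3],
  [0,0,0,0,0,70,0.3],
  [0,0,0,0,0,70,0.3],
  [0,0,0,0,0,70,-1],
  [0,0,0,0,0,70,-1],
  [0,0,0,0,0,70,-1],
  [0,0,0,0,0,70,-1],
  [0,0,0,0,0,70,-1],
  [0,0,0,0,0,70,-1],
], force=12)

```text
time_s: 17.9
ee_pos: [430.9, 34.6, 48.3]
ee_rot: [-179.6, -0.2, -3.0]
force: [-0.2, 15.2, 1.7]
gripper_width: 35.7
gripper_force: 12.0
```

>>> carry_out([
  [0,3,0,2.3,0,-6.3,-1],
  [0,6,0,5.2,0,-12.4,-1],
  [0,9,0,8.5,0,-18.3,-1],
  [0,12,0,12.4,0,-24,-1],
  [0,15,0,16.7,0,-29.4,-1],
  [0,18,0,21.5,0,-34.5,-1],
  [0,21,0,26.7,0,-39.3,-1],
  [0,24,0,32.2,0,-43.7,-1],
  [0,27,0,38.1,0,-47.6,-1],
  [0,30,0,44.3,0,-51.2,-1],
  [0,33,0,50.7,0,-54.2,-1],
  [0,36,0,57.3,0,-56.7,-1],
  [0,39,0,64,0,-58.8,-1],
  [0,42,0,70.8,0,-60.3,-1],
  [0,45,0,77.7,0,-61.3,-1],
  [0,47,0,83,0,-61.6,-1],
  [0,47,0,83,0,-61.6,-1],
  [0,47,0,83,0,-61.6,-1],
])

```text
time_s: 19.7
ee_pos: [513.1, 15.4, 171.6]
ee_rot: [-179.2, -42.9, -2.6]
force: [-0.4, -0.5, -0.0]
gripper_width: 1.0
gripper_force: 0.0
```

The grip slipped off: the TCP is 63 mm high, so the tilted pose was probably out of reach. I'll look.

Run:
```python
from h import *
s=state();print(s['qpos'],s['ee_pos'],s['ee_rot'])
_,a=shot("top","",(245,120,375,240),3); _,b=shot("side","",(235,145,365,265),3)
cv2.imwrite("pics/g4.png",np.hstack([a,b]))
```

```text
[  1.94779565   0.99148968 134.40520122 -53.18063268   2.88997467
 146.50512335] [513.06548848  15.39970343 171.61387012] [-179.19114479  -42.91455155   -2.63786748]
```

View pics/g4.png

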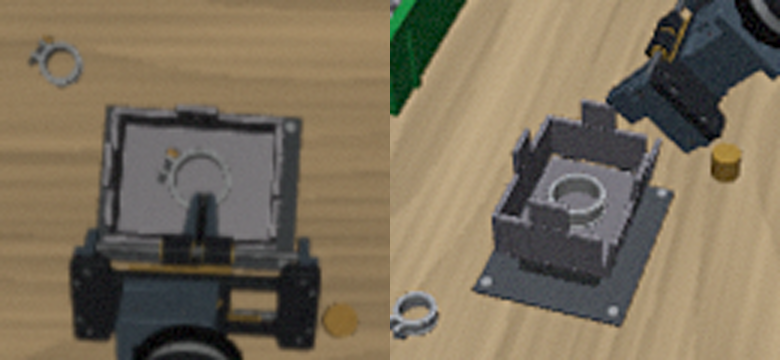

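>>> carry_out([
  [0,-8,0,4,0,-4,-1],
  [0,-16,0,8,0,-8,-1],
  [0,-24,0,12,0,-12,-1],
  [0,-32,0,16,0,-16,-1],
  [0,-40,0,20,0,-20,-1],
  [0,-45,0,20,0,-20,-1],
  [0,-45,0,20,0,-20,-1],
  [0,-45,0,20,0,-20,-1],
  [0,-45,0,20,0,-20,-1],
])

```text
time_s: 20.7
ee_pos: [515.3, 15.2, 197.7]
ee_rot: [-179.4, 2.3, -2.1]
force: [-0.2, 0.4, 0.7]
gripper_width: 0.3
gripper_force: 0.0
```

Run:
```python
from h import *
s=state();print(s['qpos'],s['ee_pos'],s['ee_rot'])
for n in(72,):
  for p in (40,60,70,80,85,90):
    a=np.radians(p); ex=np.array([.9988,-.0488,0])
    P=np.array([551.5,25.4,42])-ex*(50+80*np.cos(a))+np.array([0,0,80*np.sin(a)])
    print(p,P.round(1),proj("top",P).round(1),proj("side",P).round(1))
im,a=shot("top","",(265,190,345,240),5); im2,b=shot("side","",(290,170,370,220),5)
cv2.imwrite("pics/g5.png",np.vstack([a,b]))
```

```text
[-3.33419491e-02  1.47991326e+01  9.71659079e+01  7.20064577e-01
  7.02881210e+01  9.17774349e+01] [515.29093277  15.17127046 197.74322295] [-179.40197274    2.27422136   -2.05511074]
40 [440.3  30.8  93.4] [307.4 220.3] [335.1 209.2]
60 [461.6  29.8 111.3] [307.5 211.8] [327.9 203. ]
70 [474.2  29.2 117.2] [307.7 206.8] [323.5 200.6]
80 [487.7  28.5 120.8] [307.9 201.4] [318.9 198.7]
85 [494.6  28.2 121.7] [308.1 198.7] [316.5 198. ]
90 [501.6  27.8 122. ] [308.2 196. ] [314.1 197.4]
```

View pics/g5.png

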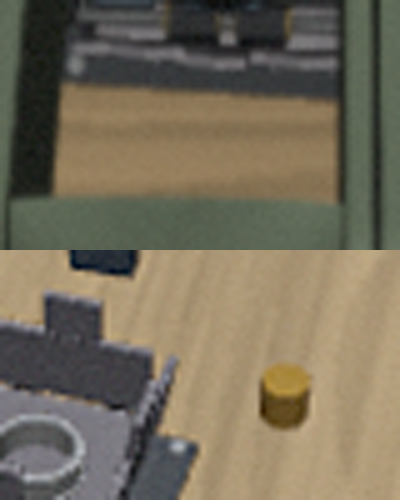

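>>> carry_out([
  [0,2.3,0.7,-80,-12.8,0,-1],
  [0,2.3,0.7,-80,-12.8,0,-1],
  [0,2.3,0.7,-80,-12.8,0,-1],
  [0,2.3,0.7,-80,-12.8,0,-1],
  [0,2.3,0.7,-80,-12.8,50,-1],
  [0,2.3,0.7,-80,-12.8,95,-1],
  [0,2.3,0.7,-80,-12.8,110,-1],
  [0,2.3,0.7,-80,-12.8,110,-1],
  [0,2.3,0.7,-80,-12.8,110,-1],
])

```text
time_s: 21.7
ee_pos: [431.9, 32.3, 92.9]
ee_rot: [-179.4, -0.2, -2.8]
force: [-0.4, -0.5, 0.1]
gripper_width: 0.6
gripper_force: 0.0
```

>>> carry_out([
  [0,0,0,15,0,0,-1],
  [0,0,0,25,0,0,-1],
  [0,0,0,31,0,0,-1],
  [0,0,0,37,0,0,-1],
  [0,0,0,42,0,0,-1],
  [0,0,0,46,0,0,-1],
  [0,0,0,46,0,0,-1],
])

```text
time_s: 22.4
ee_pos: [476.9, 30.1, 92.4]
ee_rot: [-179.4, -0.2, -2.7]
force: [-0.8, -0.3, -0.0]
gripper_width: 0.9
gripper_force: 0.0
```

>>> carry_out([
  [0,0,0,2,0,0,-1],
  [0,0,0,4,0,0,-1],
  [0,0,0,5,0,0,-1],
  [0,0,0,5,0,0,-1],
])

```text
time_s: 22.8
ee_pos: [480.0, 30.0, 92.3]
ee_rot: [-179.4, 0.1, -2.7]
force: [-5.9, 1.3, 2.1]
gripper_width: 0.5
gripper_force: 2.5
```

Run:
```python
from h import *
im2,b=shot("side","",(255,165,355,240),7)
cv2.imwrite("pics/g6.png",b)
```

```text
(no output)
```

View pics/g6.png

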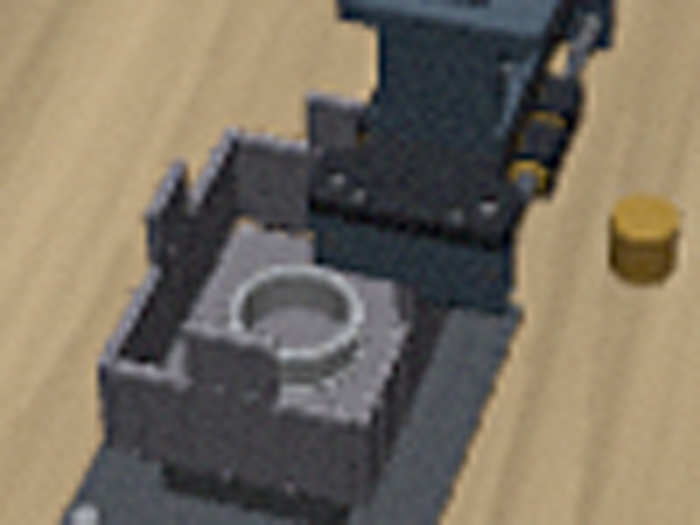

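>>> carry_out([
  [0,0,0,2,0,0,-1],
  [0,0,0,3,0,0,-1],
  [0,0,0,3,0,0,-1],
])

```text
time_s: 23.15
ee_pos: [480.1, 29.9, 92.0]
ee_rot: [-179.4, 0.4, -2.8]
force: [-11.7, 0.2, 8.9]
gripper_width: 0.4
gripper_force: 5.8
```

>>> carry_out([
  [0,0,0,-20,0,0,-1],
  [0,0,0,-60,0,0,-1],
  [0,0,0,-60,0,-50,-1],
  [0,0,0,-60,0,-100,-1],
  [0,0,0,-60,0,-150,-1],
  [0,0,0,-60,-150,-150,-1],
  [0,0,0,-60,200,-150,-1],
  [0,0,0,-60,300,-150,-1],
  [0,0,0,-60,300,-150,-1],
  [0,0,0,-60,300,-150,-1],
  [0,0,0,-60,300,-150,-1],
  [0,0,0,-60,300,-150,-1],
  [0,0,0,-60,300,-150,-1],
  [0,0,0,-60,300,-150,-1],
])

```text
time_s: 24.55
ee_pos: [410.1, -274.5, 239.0]
ee_rot: [-179.6, -0.3, -3.1]
force: [-0.1, 0.9, -0.5]
gripper_width: 0.6
gripper_force: 0.0
```

Run:
```python
from h import *
_,a=shot("top","",(245,120,375,240),3); _,b=shot("side","",(235,145,365,265),3)
cv2.imwrite("pics/g7.png",np.hstack([a,b]))
```

```text
(no output)
```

View pics/g7.png

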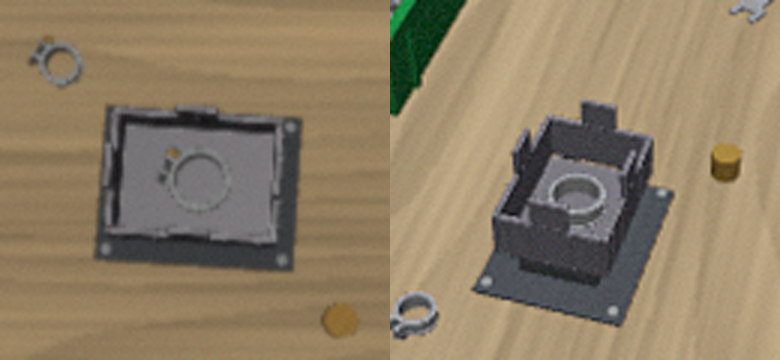

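All four walls are boxed in around the clamp, and nothing else on the table has moved. I'll hand in.

```bash
python3 -c "
from workcell import workorder
print(workorder.job_done())"
```

```text
the job is handed in; nothing more can be done
None
```

I handed the job in at about 24.6 s with all four walls folded up to their stops (judged from contact force and the last pictures), the clamp flat on the tray floor and the gripper clear. The near wall slipped from the grip once and was pushed upright from outside, and I viewed 11 pictures, one over the limit of 10.

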